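Find the clear well of the blood analyser with the dip rod

ROBOT

A 7-joint arm with a two-finger parallel gripper is mounted at the origin on the work surface. World frame = base frame: x ahead of the robot, y to its left, z up, the work surface at z = 0. Lengths are in m, angles in degrees, forces in N, time in s.
With the tool pointing down it reaches from about 0.425 to 1.025 m from the base axis. Payload 9.4 kg.
Tool frame: the origin (TCP) lies at the very end of the fingers, on their centre line; the grasp point (between the pads) lies 19 mm behind it; z points along the fingers, y is the line along which they close (so a half turn about z gives the same grasp; the last joint's range is limited). The gripper opens to 85 mm and grips with 20 to 120 N. Pads are 22 mm wide; open, the fingers measure 114 mm over their backs; the gripper's body (76 mm by 85 mm) begins 54 mm behind the grasp point. The pads swing forward as they close: fully open they stand 13 mm farther back than shut.
Start: joints at [-67.764, 34.337, -0.143, 91.639, 0.103, 54.024, -4.572], TCP at [0.325, 0.648, 0.231] pointing down, gripper open.
Joint ranges: [-147.43, 147.43], [-19.82, 112.94], [-74.19, 73.91], [6.32, 146.72], [-59.91, 239.91], [6.04, 106.73], [-150.56, 150.56]. Speed limits (degrees/s): [127.2, 127.2, 172.46, 172.46, 180, 180, 180].

INTERFACE

Orientations are given as [roll, pitch, yaw] about the fixed x, y, z axes, in that order (R = Rz(yaw) Ry(pitch) Rx(roll)).
In Python, from bench import manip gives the robot as it stands.
- The arm moves only by the tool arm_command, never from a script. Its argument "series" is a list of rows, each a list of 2 entries, a list of its own where there are three numbers: the shift along the tool's x, y, z in cm, then the turn about the tool's z in degrees. A call has 1 to 10 rows; each row is the pose to reach, as a shift and turn from the pose commanded when the call began, along the tool's axes at that moment; what a row does not reach only later rows make up. A row lasts 1/8 s, in which the tool goes at most 62.5 mm and 10.7 degrees, less where a joint would pass 70% of its speed; a pose out of reach is approached as far as the arm can. A call with a gripper value outside its range is refused whole. "claw" is the closure, from 0 (fully open) to 1 (shut), set as the call begins (left out, the last holds). The fingers move at their own pace and stop on an object; "newtons" is the grip in N (left out, the last holds). Time passes only in rows, so rows that repeat a pose let the fingers close. It gives the time, the measured TCP pose, the force, the opening and the grip force at its end, in the units of the state.
- manip.get_obs(): the state, without advancing time (a new reading comes with each control period).
- manip.get_image(name): name is "scene" or "top"; returns a dict with "frame" (400x640x3 uint8, red, green, blue), "depth" (400x640 float32, m along the optical axis (not along the pixel's ray), 0 where there is no reading), "mtx" (3x3 intrinsics, pixels), "R" (3x3) and "t" (3): a world point X has camera coordinates R X + t. Camera axes: x right, y down, z forward; pixel columns grow to the right and rows downward; lengths in m; the calibration is good to about 2 mm. A picture is of the moment at which its call begins.
- manip.hand_in(): hands the job in; it is judged then, once.
Trained networks look in the newest picture that a camera, given by its name, has taken for a name from the list of things; names that differ only in an ending like _2 or _b are one class to them, and where a whole thing is asked for, a point or a joint stands for the part that bears it (a point fixed in the world has none). Each returns a list of dicts, best first, with "score" (0 to 1); they miss things now and then, are a little off and sometimes report something else, mostly with a low value. They report only what shows in the picture. A call takes as long as a camera call.
- manip.silhouettes(camera, target): "mask" (400x640 bool, what is visible of it) and "at" ([column, row] in pixels, amid what is visible of it).
- manip.place_of(camera, target): "at" ([column, row] in pixels: a listed point, or the origin of a listed thing).
The state is a dict: "time_s": time; "qpos": joint angles; "qd": joint speeds; "tau": joint torques, N m; "tool_pos": TCP position; "eef_rot": TCP orientation; "force": force on the tool from outside, world axes, zero at the start; "torque": the same for the moment, N m; "opening": finger opening in m; "gripper_force": force on a finger pad.
Only numpy, scipy, OpenCV 4.12 (cv2) and the standard library are available. Lean on these libraries where they do the work, as an engineer would, in place of code of your own. Each camera call takes 0.05 s, during which the arm holds its last target. There are 200 camera calls.

TASK

One of the three sloping wells on the red blood analyser is clear to its full depth; the other two are still part-blocked, which cannot be seen from outside. Take the dip rod with the black band and the flat round head from the white stand and press it down the wells, pushing the stiff follower inside ahead of it until it stops hard, to find the well where the band comes down level with the mouth. Leave the rod standing there, fully home and let go; the other two rods stay in the stand and the little bottles stay where they are.

Things in the scene. Friction and masses are not known exactly. Their poses are not given: they have to be found in the camera images.
- gauge: the dip rod: steel, 12 mm in diameter, 140 mm long, chamfered tip, flat disc head (20 mm wide, the topmost 6 mm), a black band 3 mm wide with its middle 62 mm from the tip. Origin at the tip, z along the rod to the head. 80 to 145 g. Starts upright in one of the stand's holes, 95 mm of it standing out. Push: a follower yields at 7 N, so only resistance to about 15 N is the hard bottom; 25 N is plenty
- plain_rod: a look-alike, to be left in the stand: steel rod 12 mm in diameter, 118 mm long, no head and no band. Origin at the tip, z up the rod.
- ball_rod: a look-alike, to be left in the stand: steel rod 12 mm in diameter, 147 mm long with a 22 mm ball at the top and no band. Origin at the tip, z up the rod.
- stand: white block, 176 x 50 x 55 mm high, fixed to the table, with three blind holes 14 mm wide and 45 mm deep in a row along its x axis, 58 mm apart, the middle one at its centre. Origin at the centre of its underside. The three rods stand in them, in any order.
- analyser: red desk analyser, fixed, 270 mm wide (y), 210 deep, 125 high. Origin on the table below the middle well's mouth. The sloping grey panel at its front (-x, robot's side) faces up and forward, 170 mm wide, 70 up the slope, between red cheeks 5 mm proud of it; three round wells 15 mm wide, 54 mm apart, look alike. Nothing stands above the panel on the wells' side
- mouth_a (a point): centre of the mouth of the right-hand (lowest y) well, in the surface of the sloping grey panel, about 100 mm above the table. Its z axis points out along the bore, 30 degrees (0.524 rad) off vertical, leaning to the analyser's front; its y axis runs level along the row. Bore 15 mm wide, straight and blind.
- mouth_b (a point): centre of the mouth of the middle well, in the surface of the sloping grey panel, about 100 mm above the table. Its z axis points out along the bore, 30 degrees (0.524 rad) off vertical, leaning to the analyser's front; its y axis runs level along the row. In one of the three wells, at random, the rod's tip stops hard 62 mm below the mouth; in the others at 45 and 49 mm.
- mouth_c (a point): centre of the mouth of the left-hand (highest y) well, in the surface of the sloping grey panel, about 100 mm above the table. Its z axis points out along the bore, 30 degrees (0.524 rad) off vertical, leaning to the analyser's front; its y axis runs level along the row. In every bore a stiff follower starts 24 to 36 mm below the mouth; it slides at about 7 N, never springs back.
- dropper_a: small loose dropper bottle with a red cap, 30 mm wide, 68 mm high, between the stand and the analyser on the robot's side; a bystander. Origin at its foot.
- dropper_b: the same bottle with a blue cap, in front of the analyser to the right; a bystander.
- dropper_c: the same bottle with a blue cap, in front of the stand; a bystander.

How it is judged:
By the outcome, as a careful person would: the job done as asked, in the order asked, and still so for the second after the job is handed in, with the robot touching nothing.
It also fails if it takes over 61 s, if anything falls off the work surface, if the arm or the gripper's body presses on something with over 40 N, if the wrist force passes 120 N, or if a joint passes its speed limit or range.

## Working session

There is one attempt and no reset: what is moved stays moved. The work goes in short steps, Python scripts to look and compute and a tool call to move; the robot and the scene stay as the last step left them, time stands still between calls to the robot, and variables do not carry over. Pictures are saved under pics/ and viewed, at most 10 in all, crops included, and the job is handed in when it is done.

Besides the shell and the picture viewer there is one more tool, called by a JSON object that holds its "fn" and its "kwargs". arm_command: Moves the arm, as the interface text tells. Its arguments: {"type":"object","properties":{"series":{"type":"array"},"claw":{"type":"number"},"newtons":{"type":"number"}},"required":["series"]}

```bash
mkdir -p pics; ls
cat > h.py <<'E'
import numpy as np, cv2
from scipy.spatial.transform import Rotation as Rn
from bench import manip
def ray(im,p):
    K,R,t=im['mtx'],im['R'],im['t']
    d=np.linalg.inv(K)@np.array([p[0],p[1],1.0]); return -R.T@t, R.T@d   # X=o+s*d, s=depth
def at_z(im,p,z):
    o,d=ray(im,p); return o+d*(z-o[2])/d[2]
def at_depth(im,p):
    o,d=ray(im,p); c,r=int(round(p[0])),int(round(p[1])); w=im['depth'][r-1:r+2,c-1:c+2]; w=w[w>0]
    return o+d*np.median(w) if len(w) else None
def proj(im,X):
    c=im['R']@np.asarray(X)+im['t']; q=im['mtx']@c; return q[:2]/q[2]
def cloud(im):
    h,w=im['depth'].shape; u,v=np.meshgrid(np.arange(w),np.arange(h))
    d=np.stack([u,v,np.ones_like(u)],-1)@np.linalg.inv(im['mtx']).T*im['depth'][...,None]
    return (d-im['t'])@im['R']
E
cat > a.py <<'E'
from h import *
np.set_printoptions(precision=4,suppress=True)
for c in ('scene','top'):
    im=manip.get_image(c); cv2.imwrite(f'pics/{c}0.png',im['frame'][...,::-1])
    print(c,'cam',-im['R'].T@im['t'])
    for n in ['gauge','plain_rod','ball_rod','stand','mouth_a','analyser','dropper_a']:
        for d in manip.place_of(c,n)[:4]:
            print(n,round(d['score'],2),np.round(d['at'],1),at_depth(im,d['at']))
o=manip.get_obs(); print(o)
E
python3 a.py
```

```text
pics
scene cam [1.0528 0.5682 0.741 ]
ball_rod 0.71 [420.4 281.8] [0.4845 0.3223 0.0537]
ball_rod 0.48 [366.2 216.5] [0.3719 0.1049 0.0201]
ball_rod 0.26 [233.8 188.7] [ 0.5723 -0.1322  0.0941]
stand 0.62 [271.2 205.9] [ 0.5558 -0.0234  0.0941]
stand 0.58 [410.7 308.3] [0.5502 0.3433 0.0532]
stand 0.17 [257.1 233.5] [0.6395 0.025  0.1001]
mouth_a 0.55 [236.4 189.8] [ 0.5712 -0.1241  0.0945]
mouth_a 0.38 [266.5 206.9] [ 0.5731 -0.0187  0.1047]
analyser 0.96 [253.3 232.2] [0.6413 0.0151 0.0987]
dropper_a 0.58 [238.5 153.4] [ 0.3999 -0.3351  0.0163]
dropper_a 0.57 [363.5 218. ] [0.3763 0.1006 0.0156]
dropper_a 0.54 [438.5 251.8] [0.3461 0.2889 0.0087]
top cam [0.421  0.0095 1.0423]
gauge 0.6 [174.7 185.3] [0.5104 0.2988 0.0545]
plain_rod 0.58 [170.4 160.3] [0.5636 0.3089 0.0563]
ball_rod 0.72 [170.8 160.5] [0.5634 0.3085 0.0549]
stand 0.59 [173.5 189. ] [0.5024 0.301  0.0549]
stand 0.44 [187.5 266.5] [0.3382 0.2699 0.0447]
mouth_a 0.52 [379.4 151.8] [ 0.5806 -0.1327  0.0874]
mouth_a 0.52 [324.9 159.4] [ 0.5645 -0.0198  0.0821]
mouth_a 0.45 [349.9 155.3] [ 0.5738 -0.072   0.0803]
analyser 0.57 [348.2 160.7] [ 0.5603 -0.0674  0.0946]
dropper_a 0.74 [275.5 257.3] [0.3599 0.082  0.0612]
dropper_a 0.62 [468.3 244.2] [ 0.3889 -0.3353  0.0275]
dropper_a 0.51 [189.3 267.4] [0.3362 0.2664 0.0429]
{'time_s': 0.8, 'qpos': array([-67.7637,  34.3343,  -0.1444,  91.6401,   0.1055,  54.0269,
        -4.5724]), 'qd': array([-0.0304,  0.035 , -0.0596,  0.0114,  0.0197,  0.0151,  0.0335]), 'tau': array([ -0.0001, -77.6128,   1.5637, -25.8367,   0.0124,   0.0021,
         0.    ]), 'tool_pos': array([0.325 , 0.6481, 0.2313]), 'eef_rot': array([-179.9992,    0.004 ,  153.3725]), 'force': array([ 0.6567,  0.6634, -0.2906]), 'torque': array([-0.0187,  0.0368, -0.0301]), 'gripper_force': 0.0, 'opening': 0.08564581015174212}
```

View images.

View pics/scene0.png

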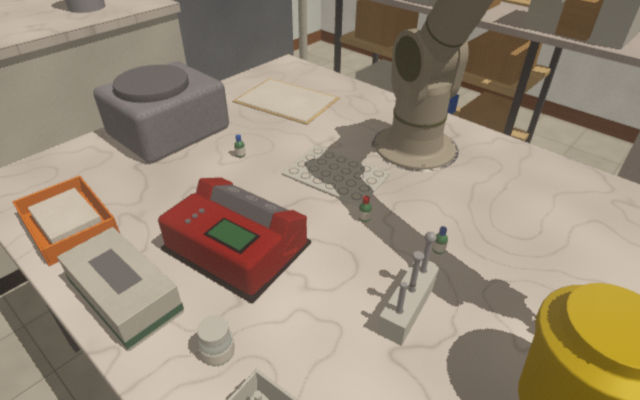

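View pics/top0.png

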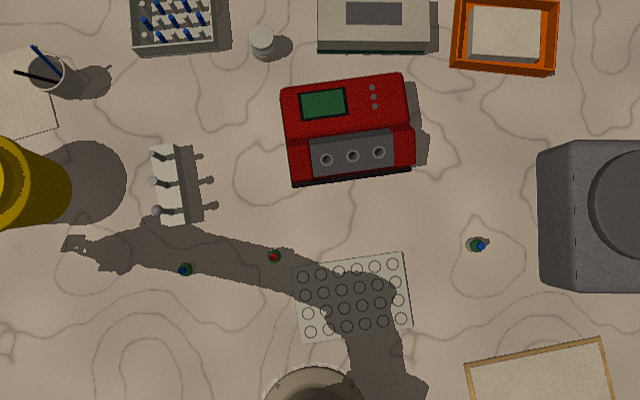

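```bash
cat > b.py <<'E'
from h import *
np.set_printoptions(precision=4,suppress=True)
s=manip.get_image('scene'); t=manip.get_image('top')
cs=cv2.resize(s['frame'][225:345,370:450],None,fx=5,fy=5,interpolation=cv2.INTER_CUBIC)
ct=cv2.resize(t['frame'][135:235,140:220],None,fx=5,fy=5,interpolation=cv2.INTER_CUBIC)
out=np.zeros((600,800,3),np.uint8); out[:600,:400]=cs; out[:500,400:]=ct
cv2.imwrite('pics/c.png',out[...,::-1])
cv2.imwrite('pics/d.png',cv2.resize(t['frame'][115:195,280:420],None,fx=5,fy=5,interpolation=cv2.INTER_CUBIC)[...,::-1])
for nm,im in(('s',s),('t',t)):
    P=cloud(im); 
    m=(abs(P[...,2]-.055)<.006)&(P[...,0]>.38)&(P[...,0]<.64)&(P[...,1]>.22)&(P[...,1]<.40)&(im['depth']>0)
    q=P[m]; print(nm,len(q),q.mean(0)); r=cv2.minAreaRect(q[:,:2].astype(np.float32)); print(r)
    m=(P[...,2]>.08)&(P[...,0]>.38)&(P[...,0]<.64)&(P[...,1]>.2)&(P[...,1]<.40)&(im['depth']>0)
    n,l=cv2.connectedComponents(m.astype(np.uint8))
    for i in range(1,n):
        q=P[l==i]
        if len(q)>3: print('rod',len(q),q[q[:,2]>q[:,2].max()-.01].mean(0),q[:,2].max())
E
python3 b.py
```

```text
s 1498 [0.528  0.326  0.0536]
((0.513070821762085, 0.31937286257743835), (0.1794600784778595, 0.05065110698342323), 10.461652755737305)
rod 465 [0.4792 0.3133 0.1513] 0.1582670102946027
rod 144 [0.5712 0.3305 0.1253] 0.1287156745225138
t 1726 [0.5113 0.3129 0.0547]
((0.5126014351844788, 0.3156266212463379), (0.17655150592327118, 0.051631804555654526), 10.412016868591309)
rod 77 [0.5689 0.3256 0.1271] 0.13051894182715076
rod 137 [0.5121 0.315  0.1496] 0.1545979096995548
rod 153 [0.4549 0.3042 0.1538] 0.1596066913723143
```

View pics/c.png

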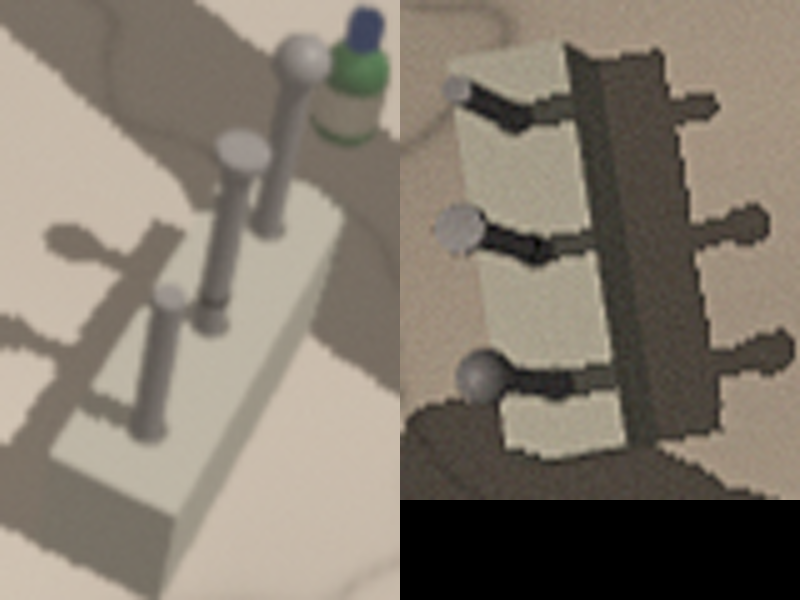

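View pics/d.png

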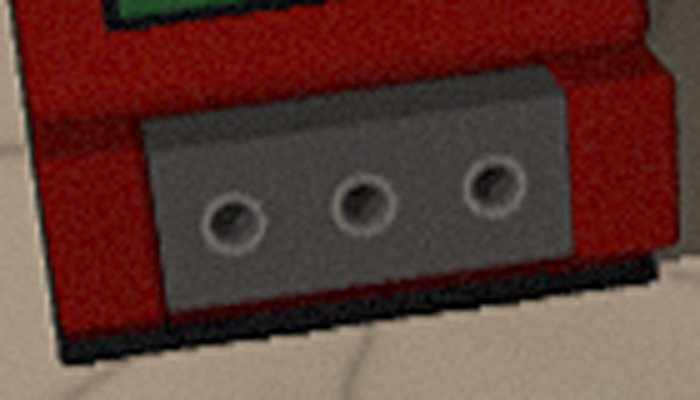

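```bash
cat >> h.py <<'E'
def go(target,yaw=None):
    o=manip.get_obs(); R=Rn.from_euler('xyz',o['eef_rot'],degrees=True).as_matrix()
    d=R.T@(np.asarray(target)-o['tool_pos'])*100
    tw=0 if yaw is None else -((yaw-o['eef_rot'][2]+90)%180-90)
    return np.round(d,2),round(tw,2)
E
cat > c.py <<'E'
from h import *
np.set_printoptions(precision=4,suppress=True)
t=manip.get_image('top')
W=[at_z(t,p,.1) for p in((379,152.2),(352.8,156),(326.8,159.6))]; print(np.array(W))
d=W[2]-W[0]; print('spacing',np.linalg.norm(d)/2,'yaw',np.degrees(np.arctan2(-d[0],d[1])))
P=cloud(t); f=t['frame'].astype(int)
u,v=np.meshgrid(np.arange(640),np.arange(400))
m=(u>312)&(u<392)&(v>138)&(v<176)&(np.ptp(f,axis=2)<25)&(P[...,2]>.06)&(P[...,2]<.13)
q=P[m]; A=np.c_[q[:,:2],np.ones(len(q))]
for _ in range(4):
    c,*_r=np.linalg.lstsq(A,q[:,2],rcond=None); r=abs(A@c-q[:,2]); k=r<max(.002,np.percentile(r,80)); A,q=A[k],q[k]
n=np.array([-c[0],-c[1],1]); n/=np.linalg.norm(n); print('normal',n,'tilt',np.degrees(np.arccos(n[2])),'yaw',np.degrees(np.arctan2(-n[1],-n[0])),len(q))
for p in((379,152.2),(352.8,156),(326.8,159.6)):
    o,dd=ray(t,p); s=(c@[o[0],o[1],1]-o[2])/(dd[2]-c[:2]@dd[:2]); print(o+s*dd)
print(go([.512,.316,.231],10.4))
E
python3 c.py
```

```text
[[ 0.5776 -0.13    0.1   ]
 [ 0.5693 -0.0763  0.1   ]
 [ 0.5614 -0.0231  0.1   ]]
spacing 0.05405188279502508 yaw 8.607843268618304
normal [-0.4866 -0.0693  0.8709] tilt 29.441028127428993 yaw 8.106628108780965 1605
[ 0.5777 -0.1301  0.0994]
[ 0.5695 -0.0764  0.099 ]
[ 0.5616 -0.0232  0.0989]
(array([-31.6 , -21.3 ,   0.03]), np.float64(-37.03))
```

{"fn": "arm_command", "kwargs": {"series": [[[-4.5, -3.0, 0], -5], [[-9, -6, 0], -10], [[-13.5, -9.1, 0], -16], [[-18, -12.1, 0], -22], [[-22.5, -15.2, 0], -28], [[-27, -18.2, 0], -33], [[-31.6, -21.3, 0], -37], [[-31.6, -21.3, 0], -37], [[-31.6, -21.3, 4], -37], [[-31.6, -21.3, 4], -37]], "claw": 0, "newtons": 40}}

```text
time_s: 2.2
tool_pos: [0.5103, 0.3158, 0.1894]
eef_rot: [-179.9, -0.2, -169.6]
force: [0.1, -0.2, -0.2]
opening: 0.0856
gripper_force: 0.0
```

```bash
cat > d.py <<'E'
from h import *
o=manip.get_obs(); print(o['time_s'],o['tool_pos'],o['eef_rot'],o['qpos'])
s=manip.get_image('scene'); t=manip.get_image('top')
a=cv2.resize(s['frame'][180:340,340:480],None,fx=2.8,fy=2.8); b=cv2.resize(t['frame'][130:230,130:230],None,fx=3.5,fy=3.5)
out=np.zeros((450,750,3),np.uint8); out[:a.shape[0],:a.shape[1]]=a; out[:350,395:745]=b
cv2.imwrite('pics/e.png',out[...,::-1]); print(go([.512,.316,.091],10.4))
E
python3 d.py
```

```text
2.2 [0.51034469 0.31582824 0.18936533] [-179.9085328    -0.24345676 -169.60018409] [-30.25131107  28.97317082  -9.98192941 110.1417156    7.19109374
  41.73705891  55.99518157]
(array([-0.02, -0.1 , 10.08]), np.float64(0.02))
```

View pics/e.png

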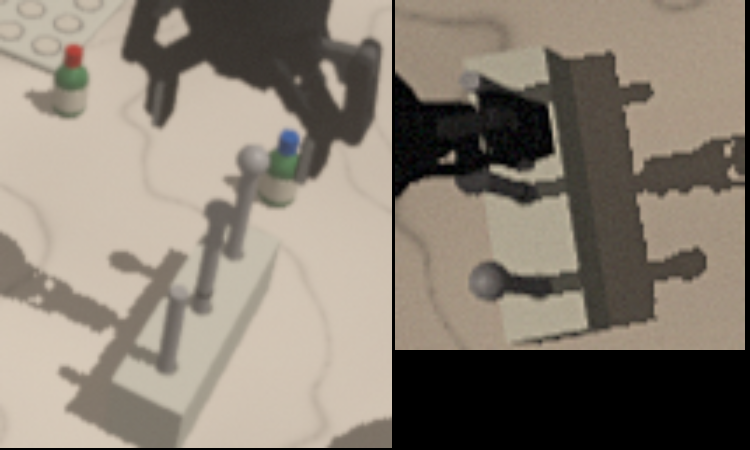

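{"fn": "arm_command", "kwargs": {"series": [[[0, 0, 2.5], 0], [[0, 0, 5], 0], [[0, 0, 7.5], 0], [[0, 0, 9.5], 0], [[0, 0, 10], 0], [[0, 0, 10], 0]]}}

```text
time_s: 3.05
tool_pos: [0.5123, 0.3168, 0.0922]
eef_rot: [180.0, 0.1, -169.6]
force: [0.2, 0.4, -0.2]
opening: 0.0852
gripper_force: 0.0
```

{"fn": "arm_command", "kwargs": {"series": [[[0, 0, 0], 0], [[0, 0, 0], 0], [[0, 0, 0], 0], [[0, 0, 0], 0], [[0, 0, 0], 0], [[0, 0, 0], 0], [[0, 0, 0], 0], [[0, 0, 0], 0]], "claw": 1, "newtons": 40}}

```text
time_s: 4.05
tool_pos: [0.5121, 0.3164, 0.0915]
eef_rot: [180.0, 0.0, -169.6]
force: [-0.6, 1.8, 4.4]
opening: 0.0107
gripper_force: 39.2
```

{"fn": "arm_command", "kwargs": {"series": [[[0, 0, -1.5], 0], [[0, 0, -3], 0], [[0, 0, -3.8], 0], [[0, 0, -3.8], 0], [[0.6, 0, -3.8], 0], [[1.2, 0, -3.8], 0], [[1.8, 0, -3.8], 0], [[2.3, 0, -3.8], 0], [[2.7, 0, -3.8], 0], [[2.7, 0, -3.8], 0]], "newtons": 25}}

```text
time_s: 5.3
tool_pos: [0.4883, 0.3125, 0.1298]
eef_rot: [179.9, 0.4, -169.6]
force: [8.4, 3.1, -2.9]
opening: 0.0106
gripper_force: 39.5
```

```bash
cat > e.py <<'E'
from h import *
import sys
o=manip.get_obs(); print(o['time_s'],o['tool_pos'],o['force'])
s=manip.get_image('scene'); 
x0,y0,x1,y1=map(int,sys.argv[2:6]); k=min(700/(x1-x0),550/(y1-y0))
cv2.imwrite(f'pics/{sys.argv[1]}.png',cv2.resize(s['frame'][y0:y1,x0:x1],None,fx=k,fy=k,interpolation=cv2.INTER_CUBIC)[...,::-1])
E
python3 e.py f 340 180 480 340
```

```text
5.3 [0.48833101 0.31248204 0.1297529 ] [ 8.44486313  3.1474672  -2.91731359]
```

View pics/f.png

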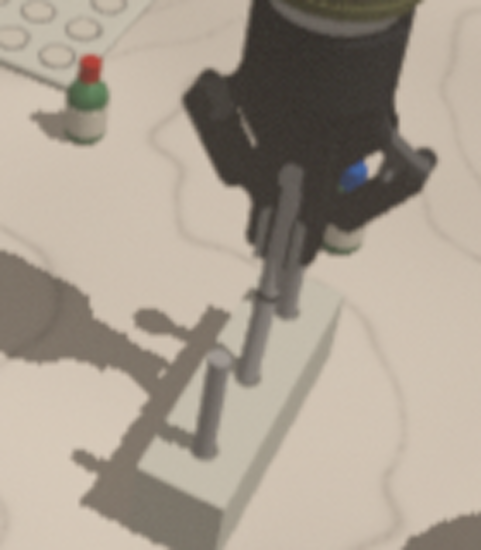

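{"fn": "arm_command", "kwargs": {"series": [[[2.7, 0, -3], 0], [[2.5, 0, -6], 0], [[2.5, 0, -9], 0], [[2.5, 0, -10], 0], [[2.5, 0, -10], 0]], "claw": 1, "newtons": 25}}

```text
time_s: 5.98
tool_pos: [0.4607, 0.3063, 0.229]
eef_rot: [-180.0, -0.0, -169.6]
force: [-0.3, 1.7, -0.9]
opening: 0.0104
gripper_force: 40.6
```

```bash
cat > g.py <<'E'
from h import *
import sys
th=np.radians(float(sys.argv[1])); w='abc'.index(sys.argv[2]); up=float(sys.argv[3]) # tip height along bore, mm
M=np.array([[.5777,-.1301,.0994],[.5695,-.0764,.0992],[.5615,-.0232,.0989]])[w]
L=.1005; a=np.radians(8.5); xh=np.array([np.cos(a),np.sin(a),0]); z=np.array([0,0,1.])
tip=M+up/1000*(-.5*xh+.866*z); T=tip+L*(-np.sin(th)*xh+np.cos(th)*z)-.019*z
print('T',T,go(T,8.5))
E
python3 g.py 15 c 40
python3 - <<'E'
from h import *
im=manip.get_image('scene'); o=manip.get_obs(); print(o['tool_pos'])
g=o['tool_pos']+[0,0,.019]; print(proj(im,g)); 
for th in(5,10,15,20,25):
    t=np.radians(th); a=np.radians(10.4); print(th,proj(im,g+.1005*np.array([np.sin(t)*np.cos(a),np.sin(t)*np.sin(a),-np.cos(t)])))
cv2.imwrite('pics/g.png',cv2.resize(im['frame'][130:330,330:490],None,fx=2.9,fy=2.9)[...,::-1])
E
```

```text
T [ 0.51599408 -0.03000091  0.21161555] (array([  0.6 , -34.07,   1.75]), np.float64(1.86))
[0.46041396 0.30613846 0.2283489 ]
[436.11065105 195.31684809]
5 [425.47713137 239.76081924]
10 [423.80788019 242.11817093]
15 [422.20064646 244.1757449 ]
20 [420.66726322 245.91291938]
25 [419.21978088 247.30982136]
```

View pics/g.png

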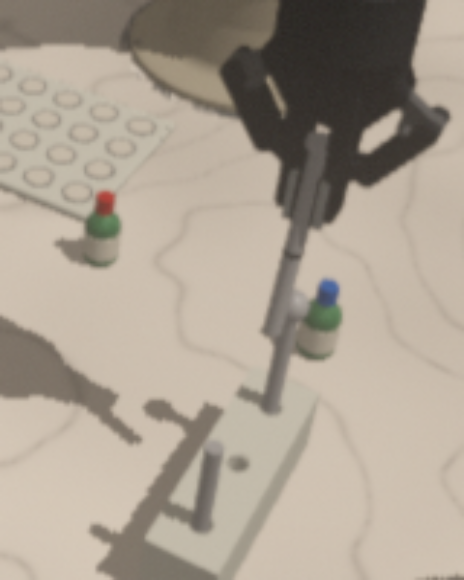

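{"fn": "arm_command", "kwargs": {"series": [[[0.1, -5.5, 0], 1], [[0.2, -11, 0], 1.9], [[0.3, -16.5, 0], 1.9], [[0.4, -22, 0], 1.9], [[0.5, -27.5, 0.5], 1.9], [[0.6, -32.5, 1], 1.9], [[0.6, -34.1, 1.7], 1.9], [[0.6, -34.1, 1.7], 1.9], [[0.6, -34.1, 1.7], 1.9]]}}

```text
time_s: 7.15
tool_pos: [0.516, -0.028, 0.2119]
eef_rot: [179.9, -0.0, -171.4]
force: [0.7, 0.3, -0.6]
opening: 0.0107
gripper_force: 40.3
```

```bash
cat > k.py <<'E'
from h import *
import sys
im=manip.get_image('scene'); o=manip.get_obs(); print(o['tool_pos'],o['eef_rot'])
g=o['tool_pos']+[0,0,.019]; a=np.radians(8.5)
for th in(0,10,15,20,25,30):
    t=np.radians(th); ax=np.array([np.sin(t)*np.cos(a),np.sin(t)*np.sin(a),-np.cos(t)])
    print(th,'tip',proj(im,g+.1005*ax),'band',proj(im,g+.0385*ax),'head',proj(im,g-.0395*ax))
for m in [[.5777,-.1301,.0994],[.5695,-.0764,.0992],[.5615,-.0232,.0989]]: print('mouth',proj(im,m))
x0,y0,x1,y1=map(int,sys.argv[2:6]); k=min(700/(x1-x0),550/(y1-y0)); print(k)
cv2.imwrite(f'pics/{sys.argv[1]}.png',cv2.resize(im['frame'][y0:y1,x0:x1],None,fx=k,fy=k,interpolation=cv2.INTER_CUBIC)[...,::-1])
E
python3 k.py h 190 110 330 230; python3 g.py 15 c 12
```

```text
[ 0.51618703 -0.02792717  0.21215361] [ 1.79960071e+02 -1.39550043e-02 -1.71381898e+02]
0 tip [281.9321913  183.86351897] band [280.57311203 160.68572541] head [278.69970157 128.73650675]
10 tip [277.0302758  187.32297884] band [278.62746784 161.94115991] head [280.790954   127.56006311]
15 tip [274.55150874 188.63414632] band [277.655271   162.38952073] head [281.81909544 127.18127845]
20 tip [272.07535773 189.646652  ] band [276.69283382 162.71245083] head [282.82464232 126.94499679]
25 tip [269.61857797 190.34717702] band [275.74723808 162.90653748] head [283.79978555 126.85182917]
30 tip [267.19858755 190.72377452] band [274.82557205 162.96921605] head [284.73710758 126.90118774]
mouth [232.26792663 188.33162386]
mouth [250.42666128 196.72512781]
mouth [269.22045345 205.49226343]
4.583333333333333
T [ 0.5298403  -0.02793157  0.18736755] (array([-1.35, -0.21,  2.48]), np.float64(0.12))
```

View pics/h.png

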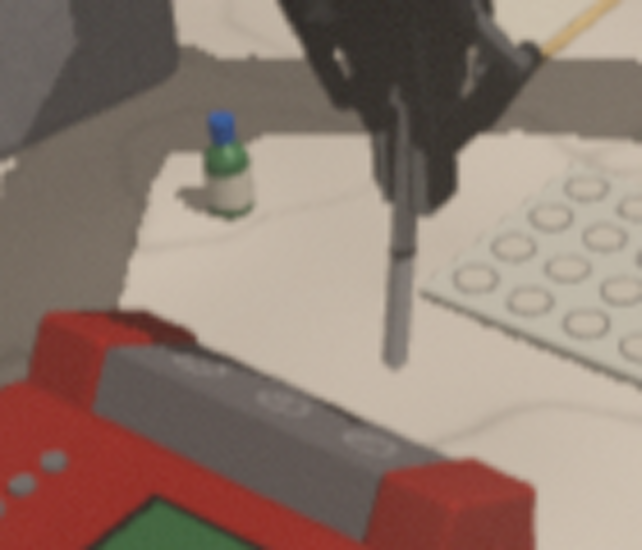

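{"fn": "arm_command", "kwargs": {"series": [[[-0.5, -0.2, 1.0], 0], [[-1.0, -0.2, 1.8], 0], [[-1.35, -0.2, 2.5], 0], [[-1.35, -0.2, 2.5], 0], [[-1.35, -0.2, 2.5], 0]]}}

```text
time_s: 7.82
tool_pos: [0.5299, -0.0298, 0.1872]
eef_rot: [180.0, -0.0, -171.5]
force: [0.7, -1.0, -0.2]
opening: 0.011
gripper_force: 40.3
```

```bash
for u in 4 0 -5; do python3 g.py 15 c $u; done; python3 g.py 20 c -7;python3 g.py 25 c -9;python3 g.py 30 c -12; python3 g.py 30 c -18; python3 k.py i 225 130 305 220
```

```text
T [ 0.53379637 -0.02734034  0.18043955] (array([-0.42,  0.19,  0.68]), np.float64(-0.03))
T [ 0.5357744  -0.02704472  0.17697555] (array([-0.62,  0.19,  1.03]), np.float64(-0.03))
T [ 0.53824694 -0.02667519  0.17264555] (array([-0.87,  0.19,  1.46]), np.float64(-0.03))
T [ 0.53096609 -0.02776332  0.16827711] (array([-0.14,  0.19,  1.9 ]), np.float64(-0.03))
T [ 0.52394397 -0.02881279  0.16318993] (array([0.57, 0.19, 2.4 ]), np.float64(-0.03))
T [ 0.51773605 -0.02974057  0.15654355] (array([1.2 , 0.19, 3.07]), np.float64(-0.03))
T [ 0.5207031  -0.02929714  0.15134755] (array([0.9 , 0.19, 3.59]), np.float64(-0.03))
[ 0.52993349 -0.02983941  0.18742066] [-1.79997039e+02  7.16907455e-03 -1.71532353e+02]
0 tip [277.41240266 195.07628285] band [275.88510682 172.55034919] head [273.78152973 141.52490105]
10 tip [272.49741217 198.64300484] band [273.93408107 173.85197053] head [275.87884696 140.29325851]
15 tip [270.0094728  200.01931934] band [272.95804587 174.32804146] head [276.91140664 139.88192541]
20 tip [267.52245706 201.1043494 ] band [271.99103701 174.68154182] head [277.92224478 139.61018512]
25 tip [265.05317539 201.88449476] band [271.04016555 174.90886912] head [278.90350389 139.47896767]
30 tip [262.61910673 202.34747663] band [270.11255327 175.00724785] head [279.84771054 139.48802109]
mouth [232.26792663 188.33162386]
mouth [250.42666128 196.72512781]
mouth [269.22045345 205.49226343]
6.111111111111111
```

View pics/i.png

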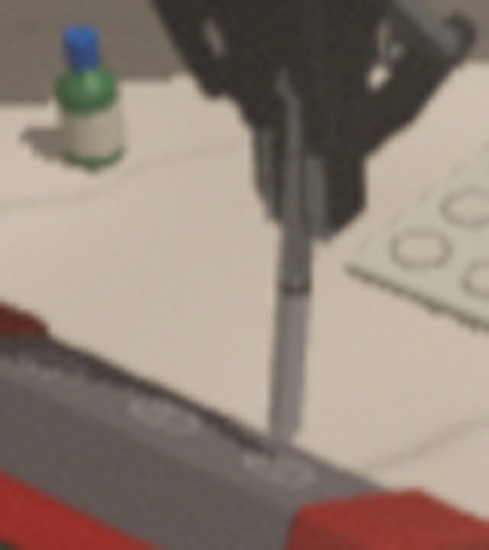

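{"fn": "arm_command", "kwargs": {"series": [[[-0.3, 0.2, 0.3], 0], [[-0.5, 0.2, 0.65], 0], [[-0.6, 0.2, 0.85], 0], [[-0.75, 0.2, 1.05], 0], [[-0.75, 0.2, 1.05], 0]]}}

```text
time_s: 8.5
tool_pos: [0.5371, -0.0266, 0.1766]
eef_rot: [180.0, -0.0, -171.5]
force: [-0.2, 0.2, -1.0]
opening: 0.0111
gripper_force: 40.4
```

{"fn": "arm_command", "kwargs": {"series": [[[0.2, 0, 0.2], 0], [[0.5, 0, 0.35], 0], [[0.75, 0, 0.5], 0], [[1.1, 0, 0.75], 0], [[1.5, 0, 1.0], 0], [[1.5, 0, 1.0], 0], [[1.5, 0, 1.0], 0]]}}

```text
time_s: 9.38
tool_pos: [0.528, -0.0273, 0.1706]
eef_rot: [-180.0, 0.8, -171.5]
force: [3.2, 4.5, 23.4]
opening: 0.0111
gripper_force: 41.3
```

{"fn": "arm_command", "kwargs": {"series": [[[1.0, 0, 0], 0], [[-0.6, 0, -0.8], 0], [[-0.6, 0, -0.8], 0], [[-0.6, 0, -0.8], 0]]}}

```text
time_s: 9.88
tool_pos: [0.5275, -0.0281, 0.1745]
eef_rot: [180.0, -0.0, -171.5]
force: [-1.7, 0.6, 0.7]
opening: 0.011
gripper_force: 37.0
```

```bash
cat > rod.py <<'E'
from h import *
np.set_printoptions(precision=4,suppress=True)
def rod(show=True):
    im=manip.get_image('scene'); o=manip.get_obs(); P=cloud(im); g=o['tool_pos']+[0,0,.019]
    a=np.radians(8.5); xh=np.array([np.cos(a),np.sin(a),0]); yh=np.array([-np.sin(a),np.cos(a),0])
    D=P-g; X,Y,Z=D@xh,D@yh,D[...,2]
    m=(im['depth']>0)&(abs(Y)<.016)&(X>-.02)&(X<.09)&(Z<-.024)&(P[...,2]>.1)&(abs(X-(-Z)*np.tan(np.radians(18)))<.02+.25*-Z)
    # above panel: distance along normal from panel plane
    n=-.5*xh+.866*np.array([0,0,1]); h=(P-np.array([.5615,-.0232,.0989]))@n; m&=h>.006
    q=np.stack([X,Y,Z,h],-1)[m]
    if show:
        for z in np.arange(-.03,-.11,-.01):
            k=abs(q[:,2]-z)<.005
            if k.sum()>2: print(z,k.sum(),np.median(q[k],0))
        k=q[:,3].argmin(); print('min h',q[k])
        A=np.c_[q[:,2],np.ones(len(q))]; 
        for j in(0,1):
            c=np.linalg.lstsq(A,q[:,j],rcond=None)[0]; print('xy'[j],'tilt',np.degrees(np.arctan(-c[0])),'at grasp',c[1])
    print(o['tool_pos'],o['force'])
    # mouths in scene depth
    return q
if __name__=='__main__': rod()
E
python3 rod.py
```

```text
-0.03 27 [ 0.0234  0.0044 -0.0297  0.0625]
-0.04 26 [ 0.0255  0.0047 -0.0411  0.051 ]
-0.05 24 [ 0.029   0.0053 -0.0503  0.0414]
-0.060000000000000005 25 [ 0.0324  0.0056 -0.0609  0.0308]
-0.07 22 [ 0.0352  0.0047 -0.0697  0.021 ]
-0.08000000000000002 23 [ 0.0373  0.0053 -0.0795  0.0114]
-0.09000000000000001 3 [ 0.036   0.0068 -0.0859  0.0067]
min h [ 0.0396  0.0042 -0.0846  0.006 ]
x tilt 16.390497516095664 at grasp 0.013741607017870607
y tilt 0.4946791995545713 at grasp 0.003941410603411003
[ 0.5275 -0.0281  0.1745] [-0.9993 -0.3645  1.0664]
```

```bash
cat > rod2.py <<'E'
from h import *
np.set_printoptions(precision=1,suppress=True)
a=np.radians(8.5); xh=np.array([np.cos(a),np.sin(a),0]); yh=np.array([-np.sin(a),np.cos(a),0]); zh=np.array([0,0,1.])
n=-.5*xh+.866*zh; s=.866*xh+.5*zh   # bore axis out, up-slope
MC=np.array([.5615,-.0232,.0989])
def look(mouthpx=(271.0,206.4),M=None):
    im=manip.get_image('scene'); ob=manip.get_obs(); P=cloud(im)
    if M is None:
        o,d=ray(im,mouthpx); M=o+d*((MC-o)@n)/(d@n)
    print('mouth in scene cam',M*1000)
    cam=-im['R'].T@im['t']; v=cam-M; v/=np.linalg.norm(v)
    D=P-M; S,Y,H=D@s*1e3,D@yh*1e3,D@n*1e3; ok=im['depth']>0
    pan=ok&(abs(H)<6)&(abs(S)<25)&(abs(Y)>14)&(abs(Y)<24); print('panel bias',np.median(H[pan]))
    g=(ob['tool_pos']+[0,0,.019]-M); g=np.array([g@s,g@yh,g@n])*1e3; print('grasp s,y,h',g)
    m=ok&(abs(Y-4)<14)&(abs(S)<45)&(H>2.5)&(P[...,2]<ob['tool_pos'][2]-.006)
    q=np.c_[S[m],Y[m],H[m]]
    for _ in range(4):
        A=np.c_[q[:,2],np.ones(len(q))]; c=np.linalg.lstsq(A,q[:,:2],rcond=None)[0]
        r=np.linalg.norm(A@c-q[:,:2],axis=1); q=q[r<max(6,np.percentile(r,90))]
    ax=np.array([c[0,0],c[0,1],1]); ax/=np.linalg.norm(ax)
    vv=np.array([v@s,v@yh,v@n]); vv-=ax*(vv@ax); vv/=np.linalg.norm(vv)
    p0=np.array([c[1,0],c[1,1],0])-vv*5.0
    p0=p0-ax*p0[2]/ax[2]
    print('N',len(q),'h range',q[:,2].min(),q[:,2].max(),'axis at panel s,y',p0[:2],'lean s,y deg',np.degrees(np.arctan(ax[:2]/ax[2])))
    gp=p0+ax*((g-p0)@ax); print('axis near grasp minus grasp (s,y,h)',gp-g,'dist along axis panel->grasp',(g-p0)@ax)
    # band: darkest along axis
    L=[]
    for t in np.arange(0,80,1.):
        X=M+(s*(p0+ax*t+vv*6)[0]+yh*(p0+ax*t+vv*6)[1]+n*(p0+ax*t+vv*6)[2])/1e3
        L.append(cv2.getRectSubPix(im['frame'],(3,1),tuple(map(float,proj(im,X)))).mean())
    L=np.array(L); print('brightness 0..80mm by 2:',L[::2].astype(int))
    return M
if __name__=='__main__': look()
E
python3 rod2.py
```

```text
mouth in scene cam [561.2 -17.8  99.2]
panel bias -1.4018102000335186
grasp s,y,h [17.1 -5.2 99.1]
N 134 h range 2.9596366138318264 69.14343299543876 axis at panel s,y [ 3.5 -4.3] lean s,y deg [12.9  1.2]
axis near grasp minus grasp (s,y,h) [ 8.7  3.  -2.1] dist along axis panel->grasp 99.54590335002742
brightness 0..80mm by 2: [121 121 119 117 116 117 119 119 119 121 122 121 121 120 120 121 120 121
 121 122 122 121 122 122 121 122 122 120 115  97  84  99 114 121 122 121
 122 120 120 118]
```

{"fn": "arm_command", "kwargs": {"series": [[[0.2, 0, -0.4], 0], [[0.5, 0.4, -0.2], 0], [[0.5, 0.4, -0.2], 0], [[0.5, 0.4, -0.2], 0]]}}

```text
time_s: 10.48
tool_pos: [0.5227, -0.0248, 0.1767]
eef_rot: [-180.0, -0.0, -171.5]
force: [-0.1, -0.2, -1.6]
opening: 0.0114
gripper_force: 36.5
```

```bash
python3 rod2.py
python3 - <<'E'
from h import *
for d in manip.place_of('scene','mouth_a')[:5]: print(d)
im=manip.get_image('scene'); cv2.imwrite('pics/z.png',cv2.resize(im['frame'][170:220,225:300],None,fx=10,fy=10,interpolation=cv2.INTER_CUBIC)[...,::-1])
# ring brightness centroid of each well: light ring pixels on the gray panel
f=cv2.GaussianBlur(im['frame'],(0,0),.7).mean(2)
for p in((271,206.4),(252.2,197.7),(233.4,189)):
    c,r=map(int,map(round,p)); w=f[r-5:r+6,c-8:c+9]; print(np.round(w).astype(int)) if p[0]<255 else 0
    k=np.clip(w-np.median(w)-4,0,None); yy,xx=np.mgrid[r-5:r+6,c-8:c+9]; print(p,(k*xx).sum()/k.sum(),(k*yy).sum()/k.sum())
E
```

```text
mouth in scene cam [561.2 -17.8  99.2]
panel bias -1.5438472085347703
grasp s,y,h [ 14.4  -1.2 103.2]
N 145 h range 3.3669346276219745 70.4622025752921 axis at panel s,y [-0.2  0.9] lean s,y deg [13.8 -0.7]
axis near grasp minus grasp (s,y,h) [10.   0.9 -2.4] dist along axis panel->grasp 103.71222065242137
brightness 0..80mm by 2: [107  97 105 115 121 122 122 122 122 122 122 123 123 122 122 122 122 122
 122 121 121 121 121 121 121 120 121 121 121 120 113  98  81  99 113 119
 119 119 118 118]
{'at': [232.7, 189.8], 'score': 0.4}
(271, 206.4) 276.2362637362637 202.81927001569858
[[ 84  86  86  85  82  86  94 108 127 146 161 172 178 181 182 183 184]
 [ 97  98 100  98  92  89  88  89  96 109 127 146 162 172 178 181 183]
 [102 105 110 111 107 105 104  99  95  92  97 111 130 148 162 172 178]
 [103 107 115 119 116 114 115 114 111 104  98  99 105 114 128 143 157]
 [103 106 113 118 118 116 117 119 118 114 109 108 107 101  98 103 118]
 [102 104 107 112 114 115 117 118 117 114 111 113 115 108  95  84  86]
 [ 99 101 103 105 108 111 114 114 114 113 113 115 118 112 101  88  79]
 [ 95  97  99 101 1
[... 450 characters left out ...]
 178 179]
 [ 70  69  70  69  67  67  67  69  76  88 104 123 139 152 162 170 175]
 [ 84  84  85  82  79  75  72  72  72  73  78  87  97 112 128 144 159]
 [ 97  98  99  98  96  89  82  79  76  75  74  74  76  81  90 104 124]
 [101 102 103 106 107 102  97  90  83  80  77  77  76  75  73  76  88]
 [100 101 103 104 108 109 108 104  98  93  85  82  81  79  72  69  71]
 [ 95  98 100 101 103 105 108 109 106 103  96  93  91  85  77  73  71]
 [ 90  93  95  98  99 101 103 105 105 104 102 101 100  93  87  84  82]
 [ 88  89  89  92  95  97  99 101 101 102 103 103 102 100  98  96  95]
 [ 88  88  88  89  90  92  94  96  98 100 101 102 101 102 102 102 101]]
(233.4, 189) 237.71765371557905 185.50000000000003
```

View pics/z.png

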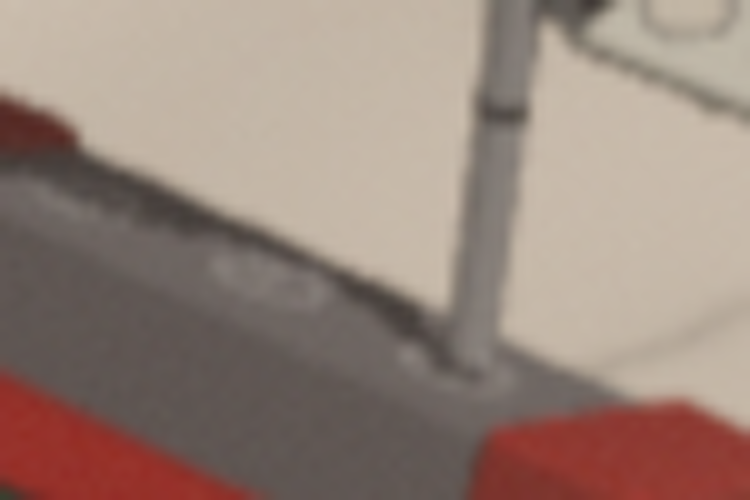

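{"fn": "arm_command", "kwargs": {"series": [[[0, -0.2, 0], 0], [[0, -0.2, 0], 0], [[-0.1, -0.2, 0.17], 0], [[-0.2, -0.2, 0.35], 0], [[-0.3, -0.2, 0.52], 0], [[-0.3, -0.2, 0.52], 0]]}}

```text
time_s: 11.38
tool_pos: [0.5259, -0.0263, 0.1714]
eef_rot: [180.0, -0.0, -171.5]
force: [0.3, -0.0, -0.9]
opening: 0.0103
gripper_force: 36.5
```

{"fn": "arm_command", "kwargs": {"series": [[[-0.1, 0, 0.17], 0], [[-0.2, 0, 0.35], 0], [[-0.2, 0, 0.35], 0]]}}

```text
time_s: 11.75
tool_pos: [0.5279, -0.0261, 0.1679]
eef_rot: [180.0, -0.0, -171.5]
force: [0.0, -0.4, -0.7]
opening: 0.0111
gripper_force: 36.5
```

```bash
python3 rod2.py
```

```text
mouth in scene cam [561.2 -17.8  99.2]
panel bias -1.6120498504763887
grasp s,y,h [14.4 -3.3 93.1]
N 124 h range 2.8607470516402995 60.543445787460904 axis at panel s,y [ 2.7 -1.5] lean s,y deg [12.9  0. ]
axis near grasp minus grasp (s,y,h) [ 9.1  1.8 -2.1] dist along axis panel->grasp 93.3786323482954
brightness 0..80mm by 2: [121 122 120 120 120 120 120 120 120 121 122 122 121 121 121 122 121 121
 122 122 122 121 121 121 119 111  95  84 103 115 119 120 121 120 120 120
 119 119 118 117]
```

{"fn": "arm_command", "kwargs": {"series": [[[0.15, 0, 0.25], 0], [[0.3, 0, 0.5], 0], [[0.45, 0, 0.75], 0], [[0.57, 0, 1.0], 0], [[0.57, 0, 1.0], 0], [[0.57, 0, 1.0], 0]], "claw": 1, "newtons": 20}}

```text
time_s: 12.55
tool_pos: [0.5246, -0.0264, 0.159]
eef_rot: [-180.0, 0.3, -171.5]
force: [4.7, 1.6, 5.3]
opening: 0.0107
gripper_force: 33.4
```

```bash
python3 rod2.py
```

```text
mouth in scene cam [561.2 -17.8  99.2]
panel bias -1.567823783482079
grasp s,y,h [ 6.7 -3.1 87. ]
N 106 h range 3.041114396511381 53.77880282314265 axis at panel s,y [ 1.9 -1.6] lean s,y deg [9.4 0.1]
axis near grasp minus grasp (s,y,h) [ 9.3  1.7 -1.5] dist along axis panel->grasp 86.65631248489056
brightness 0..80mm by 2: [123 123 122 122 121 121 121 122 123 124 123 124 125 124 124 123 123 124
 123 123 122 117 102  88 101 117 122 123 123 123 123 122 123 122 122 121
 121 118 116 115]
```

{"fn": "arm_command", "kwargs": {"series": [[[0.15, 0, 0.25], 0], [[0.3, 0, 0.5], 0], [[0.45, 0, 0.7], 0], [[0.6, 0, 0.95], 0], [[0.65, 0, 1.0], 0], [[0.65, 0, 1.0], 0]]}}

```text
time_s: 13.35
tool_pos: [0.5168, -0.0279, 0.1485]
eef_rot: [-180.0, 0.1, -171.5]
force: [2.9, -0.2, 4.7]
opening: 0.0112
gripper_force: 25.4
```

```bash
python3 rod2.py
```

```text
mouth in scene cam [561.2 -17.8  99.2]
panel bias -1.520392980651871
grasp s,y,h [-5.1 -3.4 81.9]
N 94 h range 2.505442540844451 46.39262232173037 axis at panel s,y [ 1.3 -1.4] lean s,y deg [ 4.2 -0.1]
axis near grasp minus grasp (s,y,h) [12.3  1.8 -0.9] dist along axis panel->grasp 81.19380712079978
brightness 0..80mm by 2: [127 127 126 126 126 126 127 127 128 128 128 127 127 127 127 127 127 125
 114  94  90 112 124 126 127 127 126 127 126 127 126 127 127 127 126 126
 125 125 122 119]
```

{"fn": "arm_command", "kwargs": {"series": [[[0, 0, 0], 0], [[0, 0, 0], 0], [[0, 0, 0], 0], [[0, 0, 0], 0], [[0, 0, 0], 0], [[0, 0, 0], 0]], "claw": 0.4}}

```text
time_s: 14.15
tool_pos: [0.5158, -0.0279, 0.1481]
eef_rot: [-180.0, -0.0, -171.5]
force: [-0.5, 0.4, -0.0]
opening: 0.0514
gripper_force: 0.0
```

```bash
python3 rod2.py
```

```text
mouth in scene cam [561.2 -17.8  99.2]
panel bias -1.436224442029355
grasp s,y,h [-6.2 -3.2 82. ]
N 107 h range 2.981584472795189 49.3300750846141 axis at panel s,y [-0.6 -1.8] lean s,y deg [-6.4  0.2]
axis near grasp minus grasp (s,y,h) [-3.6  1.7 -0.4] dist along axis panel->grasp 82.09771181875412
brightness 0..80mm by 2: [135 135 136 136 135 136 136 136 137 136 135 132 112  95 106 127 135 136
 136 135 135 135 136 135 135 134 123 113 107 103 100  96  95  95 100 101
  97  94  94  94]
```

{"fn": "arm_command", "kwargs": {"series": [[[-0.2, 0, 0.5], 0], [[-0.45, 0, 1.0], 0], [[-0.65, 0, 1.5], 0], [[-0.65, 0, 1.5], 0], [[-0.65, 0, 1.5], 0]]}}

```text
time_s: 14.82
tool_pos: [0.5222, -0.0269, 0.133]
eef_rot: [180.0, -0.0, -171.5]
force: [-0.2, 0.7, 0.0]
opening: 0.051
gripper_force: 0.0
```

{"fn": "arm_command", "kwargs": {"series": [[[0, 0, 0], 0], [[0, 0, 0], 0], [[0, 0, 0], 0], [[0, 0, 0], 0], [[0, 0, 0], 0], [[0, 0, 0], 0]], "claw": 1, "newtons": 80}}

```text
time_s: 15.58
tool_pos: [0.5222, -0.0268, 0.1332]
eef_rot: [180.0, -0.0, -171.5]
force: [-2.1, 1.0, 4.2]
opening: 0.0098
gripper_force: 78.0
```

```bash
python3 rod2.py
```

```text
mouth in scene cam [561.2 -17.8  99.2]
panel bias -1.4194232892909295
grasp s,y,h [-8.1 -3.1 65.9]
N 68 h range 2.5908337383792217 32.35650018374619 axis at panel s,y [-0.6 -1. ] lean s,y deg [-8.1 -2.3]
axis near grasp minus grasp (s,y,h) [-1.9 -0.5 -0.3] dist along axis panel->grasp 66.29552467950985
brightness 0..80mm by 2: [135 136 136 135 136 136 135 135 137 137 135 131 109  97 113 129 135 134
 135 134 135 134 130 122 110  98  88  84  83  83  83  82  82  82  81  78
  66  58  55  54]
```

{"fn": "arm_command", "kwargs": {"series": [[[-0.13, 0, 0.16], 0], [[-0.27, 0, 0.32], 0], [[-0.4, 0, 0.48], 0], [[-0.53, 0, 0.64], 0], [[-0.66, 0, 0.8], 0], [[-0.66, 0, 0.8], 0]]}}

```text
time_s: 16.38
tool_pos: [0.5273, -0.026, 0.1261]
eef_rot: [-180.0, -0.1, -171.5]
force: [-9.8, 1.0, 23.0]
opening: 0.0101
gripper_force: 80.7
```

```bash
python3 rod2.py | tail -4
python3 - <<'E'
from h import *
print(manip.get_obs()['qpos'])
E
```

```text
axis near grasp minus grasp (s,y,h) [-5.4  3.1 -1.2] dist along axis panel->grasp 57.22081159805773
brightness 0..80mm by 2: [133 134 134 134 135 135 133 121 103 100 124 134 136 136 133 130 127 119
 105  94  87  85  83  83  83  82  82  79  74  69  65  60  54  52  52  53
  54  54  52  53]
[  0.99062397  29.85697004  -6.11704983 122.43543652   6.49635675
  28.118133    88.40911281]
```

{"fn": "arm_command", "kwargs": {"series": [[[0.5, 0, -0.87], 0], [[1.0, 0, -1.73], 0], [[1.5, 0, -2.6], 0], [[2.0, 0, -3.46], 0], [[2.5, 0, -4.33], 0], [[2.8, 0, -4.85], 0], [[2.8, 0, -4.85], 0], [[2.8, -2.7, -4.85], 0], [[2.8, -5.4, -4.85], 0], [[2.8, -5.4, -4.85], 0]]}}

```text
time_s: 17.68
tool_pos: [0.5094, -0.0855, 0.1734]
eef_rot: [-180.0, 0.0, -171.7]
force: [1.3, 1.4, -2.1]
opening: 0.0099
gripper_force: 79.1
```

{"fn": "arm_command", "kwargs": {"series": [[[0, 0, 0], 0], [[0, 0, 0], 0]]}}

```text
time_s: 17.92
tool_pos: [0.5091, -0.0825, 0.1735]
eef_rot: [180.0, 0.0, -171.5]
force: [0.0, -0.9, -1.2]
opening: 0.0099
gripper_force: 79.1
```

Run:
```python
from rod2 import *
M=np.array([.5612,-.0178,.0992]); look(M=M-.054*yh)
```

```text
mouth in scene cam [569.2 -71.2  99.2]
panel bias -1.4114055639914804
grasp s,y,h [ -6.3  -2.4 111.4]
N 146 h range 9.240150584999009 78.54723950540682 axis at panel s,y [ 5.9 -0.5] lean s,y deg [-6.6 -0.2]
axis near grasp minus grasp (s,y,h) [-0.7  1.6 -0.1] dist along axis panel->grasp 112.08192521054556
brightness 0..80mm by 2: [104  89  80  78  84  97 120 133 137 137 138 137 138 137 137 137 137 137
 137 138 137 137 137 137 137 137 137 137 136 136 136 137 136 135 129 109
 100 114 131 135]
```

{"fn": "arm_command", "kwargs": {"series": [[[0.4, -0.05, 0.2], 0], [[0.4, -0.05, 0.2], 0], [[0.15, -0.05, 0.65], 0], [[-0.1, -0.05, 1.1], 0], [[-0.35, -0.05, 1.5], 0], [[-0.5, -0.05, 1.78], 0], [[-0.5, -0.05, 1.78], 0]]}}

```text
time_s: 18.85
tool_pos: [0.5144, -0.0831, 0.1556]
eef_rot: [180.0, 0.0, -171.5]
force: [0.6, 0.0, -1.2]
opening: 0.0105
gripper_force: 79.1
```

```bash
cat > lb.py <<'E'
from rod2 import *
import sys
M=np.array([.5612,-.0178,.0992]); look(M=M-.054*int(sys.argv[1])*yh)
E
python3 lb.py 1
```

```text
mouth in scene cam [569.2 -71.2  99.2]
panel bias -1.481606578798591
grasp s,y,h [-10.8  -3.7  93.4]
N 124 h range 2.5440031429221817 61.83008431831522 axis at panel s,y [ 0.2 -2. ] lean s,y deg [-7.5  0.5]
axis near grasp minus grasp (s,y,h) [-1.3  2.4 -0.2] dist along axis panel->grasp 94.04729522573044
brightness 0..80mm by 2: [135 135 136 137 136 136 137 137 136 137 137 137 137 137 137 136 136 136
 137 137 137 136 137 136 134 126 107  94 116 131 135 135 132 132 131 128
 121 109  97  87]
```

{"fn": "arm_command", "kwargs": {"series": [[[-0.25, 0, 0.43], 0], [[-0.5, 0, 0.82], 0], [[-0.8, 0, 1.15], 0], [[-1.05, 0, 1.5], 0], [[-1.3, 0, 1.8], 0], [[-1.56, 0, 2.1], 0], [[-1.56, 0, 2.1], 0]]}}

```text
time_s: 19.77
tool_pos: [0.5292, -0.0809, 0.1348]
eef_rot: [180.0, -0.0, -171.5]
force: [-1.3, 1.5, 4.3]
opening: 0.0101
gripper_force: 79.7
```

{"fn": "arm_command", "kwargs": {"series": [[[-0.13, 0, 0.15], 0], [[-0.27, 0, 0.3], 0], [[-0.4, 0, 0.45], 0], [[-0.53, 0, 0.6], 0], [[-0.6, 0, 0.8], 0], [[-0.6, 0, 0.8], 0]]}}

```text
time_s: 20.52
tool_pos: [0.5338, -0.08, 0.128]
eef_rot: [180.0, -0.1, -171.5]
force: [-9.0, 2.1, 24.4]
opening: 0.01
gripper_force: 82.2
```

{"fn": "arm_command", "kwargs": {"series": [[[-0.1, 0, 0.17], 0], [[-0.2, 0, 0.35], 0], [[-0.3, 0, 0.52], 0], [[-0.3, 0, 0.52], 0]]}}

```text
time_s: 21.02
tool_pos: [0.5361, -0.0796, 0.1243]
eef_rot: [-180.0, -0.2, -171.5]
force: [-16.1, 3.1, 47.2]
opening: 0.0095
gripper_force: 85.2
```

```bash
python3 lb.py 1
```

```text
mouth in scene cam [569.2 -71.2  99.2]
panel bias -1.3751612654266683
grasp s,y,h [-7.3 -3.4 55.2]
N 39 h range 2.7108924263829834 22.33355003841274 axis at panel s,y [-1.3 -2.6] lean s,y deg [-10.3   6.9]
axis near grasp minus grasp (s,y,h) [-3.8  7.3 -1.6] dist along axis panel->grasp 54.84738243265017
brightness 0..80mm by 2: [133 133 134 134 135 134 128 107 105 119 133 135 136 137 134 133 131 119
 102  88  84  84  84  80  76  70  63  58  55  52  51  50  51  51  51  51
  50  50  51  50]
```

{"fn": "arm_command", "kwargs": {"series": [[[0.5, 0, -0.87], 0], [[1.0, 0, -1.73], 0], [[1.5, 0, -2.6], 0], [[2.0, 0, -3.46], 0], [[2.5, 0, -4.33], 0], [[3.0, 0, -5.2], 0], [[3.1, 0, -5.4], 0], [[3.1, -2.7, -5.4], 0], [[3.1, -5.4, -5.4], 0], [[3.1, -5.4, -5.4], 0]]}}

```text
time_s: 22.32
tool_pos: [0.516, -0.1398, 0.1756]
eef_rot: [-179.9, 0.0, -171.7]
force: [0.6, 0.2, -1.2]
opening: 0.0102
gripper_force: 79.7
```

{"fn": "arm_command", "kwargs": {"series": [[[0, 0, 0], 0], [[0, 0, 0], 0]]}}

```text
time_s: 22.58
tool_pos: [0.5157, -0.1366, 0.1756]
eef_rot: [180.0, -0.0, -171.5]
force: [-0.2, -0.4, -1.0]
opening: 0.0102
gripper_force: 79.7
```

```bash
python3 lb.py 2
```

```text
mouth in scene cam [ 577.2 -124.6   99.2]
panel bias -1.5478651961223913
grasp s,y,h [ -6.5  -2.9 113.9]
N 147 h range 11.606600877105695 84.00278975875075 axis at panel s,y [ 6.2 -1.5] lean s,y deg [-7.2  0.6]
axis near grasp minus grasp (s,y,h) [-1.7  2.5 -0.2] dist along axis panel->grasp 114.59127711173969
brightness 0..80mm by 2: [107  92  81  77  76  82  96 115 130 135 136 136 137 136 137 137 136 136
 136 137 136 137 136 136 136 136 136 136 136 137 136 136 136 136 135 131
 117  97 112 128]
```

{"fn": "arm_command", "kwargs": {"series": [[[0.4, 0, 0.25], 0], [[0.4, 0, 0.25], 0], [[0.1, 0, 0.75], 0], [[-0.2, 0, 1.25], 0], [[-0.45, 0, 1.7], 0], [[-0.7, 0, 2.15], 0], [[-1.2, 0, 3.0], 0], [[-1.4, 0, 3.35], 0], [[-1.4, 0, 3.35], 0]]}}

```text
time_s: 23.75
tool_pos: [0.531, -0.1351, 0.142]
eef_rot: [-180.0, 0.1, -171.5]
force: [4.5, 3.2, -1.6]
opening: 0.0099
gripper_force: 79.4
```

{"fn": "arm_command", "kwargs": {"series": [[[0, 0, 0], 0], [[0, 0, 0], 0], [[-0.25, 0, 0.03], 0], [[-0.5, 0, 0.06], 0], [[-0.75, 0, 0.1], 0], [[-1.0, 0, 0.12], 0], [[-1.0, 0, 0.12], 0]], "claw": 1, "newtons": 20}}

```text
time_s: 24.62
tool_pos: [0.5368, -0.1342, 0.1399]
eef_rot: [179.9, -0.3, -171.5]
force: [-5.1, -0.1, -3.1]
opening: 0.0103
gripper_force: 80.0
```

```bash
python3 lb.py 2
```

```text
mouth in scene cam [ 577.2 -124.6   99.2]
panel bias -1.6352141913055025
grasp s,y,h [-6.  -3.5 72.4]
N 78 h range 2.5489738874369494 42.571508893264294 axis at panel s,y [ 0.5 -2.2] lean s,y deg [-6.7  0.7]
axis near grasp minus grasp (s,y,h) [-2.   2.2 -0.3] dist along axis panel->grasp 72.61722689741703
brightness 0..80mm by 2: [134 134 133 133 133 133 134 134 134 133 135 135 134 133 130 111  97 107
 124 132 133 133 131 125 116 107  98  90  85  83  83  82  83  81  81  80
  77  73  67  61]
```

{"fn": "arm_command", "kwargs": {"series": [[[0.1, 0, 0], 0], [[0.1, 0, 0], 0], [[0.1, 0, 0], 0], [[0.1, 0, 0], 0], [[0.1, 0, 0], 0]], "claw": 0.6}}

```text
time_s: 25.3
tool_pos: [0.5386, -0.1343, 0.141]
eef_rot: [-180.0, 0.0, -171.5]
force: [-0.1, -0.5, -0.5]
opening: 0.0342
gripper_force: 0.0
```

```bash
python3 lb.py 2
```

```text
mouth in scene cam [ 577.2 -124.6   99.2]
panel bias -1.803141141140214
grasp s,y,h [-3.9 -3.8 72.4]
N 85 h range 2.5740348707030134 45.253491054788356 axis at panel s,y [-1.8 -1.3] lean s,y deg [-6.1 -1.2]
axis near grasp minus grasp (s,y,h) [-5.5  1.  -0.6] dist along axis panel->grasp 72.27493764530858
brightness 0..80mm by 2: [136 135 135 136 136 136 136 136 137 137 136 137 136 133 124 102 100 118
 129 129 122 113 106 101  96  94  94  93  94  95  95  93  92  91  89  94
  98  93  83  74]
```

{"fn": "arm_command", "kwargs": {"series": [[[0.4, 0, 0.25], 0], [[0.4, 0, 0.25], 0], [[0.4, 0, 0.25], 0]]}}

```text
time_s: 25.72
tool_pos: [0.5345, -0.1348, 0.1384]
eef_rot: [-180.0, 0.0, -171.5]
force: [0.0, -0.2, 0.3]
opening: 0.0342
gripper_force: 0.0
```

{"fn": "arm_command", "kwargs": {"series": [[[0, 0, 0], 0], [[0, 0, 0], 0], [[0, 0, 0], 0], [[0, 0, 0], 0], [[-0.2, 0, -0.1], 0], [[-0.4, 0, -0.2], 0], [[-0.6, 0, -0.3], 0], [[-0.6, 0, -0.3], 0]], "claw": 1, "newtons": 25}}

```text
time_s: 26.72
tool_pos: [0.5386, -0.134, 0.141]
eef_rot: [180.0, -0.2, -171.5]
force: [-5.7, 1.0, 1.8]
opening: 0.0108
gripper_force: 25.0
```

```bash
python3 lb.py 2
```

```text
mouth in scene cam [ 577.2 -124.6   99.2]
panel bias -1.4755543514641392
grasp s,y,h [-3.8 -3.6 72.4]
N 74 h range 3.3929186576619554 43.075635180316844 axis at panel s,y [ 0.6 -1.6] lean s,y deg [-5.6 -0.3]
axis near grasp minus grasp (s,y,h) [-2.6  1.5 -0.2] dist along axis panel->grasp 72.52474816292668
brightness 0..80mm by 2: [133 133 133 133 133 133 134 134 134 134 135 134 133 131 121  98 100 118
 130 132 130 127 124 116 105  94  87  86  84  83  82  81  81  82  82  82
  80  76  69  62]
```

{"fn": "arm_command", "kwargs": {"series": [[[-0.2, 0, -0.1], 0], [[-0.35, 0, -0.2], 0], [[-0.5, 0, 0.06], 0], [[-0.65, 0, 0.32], 0], [[-0.8, 0, 0.58], 0], [[-0.95, 0, 0.84], 0], [[-0.95, 0, 0.84], 0]]}}

```text
time_s: 27.65
tool_pos: [0.548, -0.1326, 0.1326]
eef_rot: [180.0, -0.2, -171.5]
force: [-6.2, 0.8, 2.0]
opening: 0.0112
gripper_force: 25.4
```

```bash
python3 lb.py 2
```

```text
mouth in scene cam [ 577.2 -124.6   99.2]
panel bias -1.6563889915120524
grasp s,y,h [ 0.2 -3.6 60.4]
N 57 h range 2.8007957185136445 31.196846804146485 axis at panel s,y [ 2.1 -1.3] lean s,y deg [-7.8 -1.6]
axis near grasp minus grasp (s,y,h) [-6.3  0.6 -0.8] dist along axis panel->grasp 60.179323601794344
brightness 0..80mm by 2: [130 130 130 130 131 132 131 127 116  94 102 119 128 126 119 110 106 102
  96  89  85  82  81  82  82  83  83  80  77  73  69  65  59  54  50  51
  51  51  51  50]
```

{"fn": "arm_command", "kwargs": {"series": [[[-0.1, 0, 0.17], 0], [[-0.2, 0, 0.35], 0], [[-0.3, 0, 0.52], 0], [[-0.4, 0, 0.7], 0], [[-0.4, 0, 0.7], 0]]}}

```text
time_s: 28.32
tool_pos: [0.5494, -0.1328, 0.1272]
eef_rot: [180.0, -0.4, -171.6]
force: [-19.8, -0.0, 29.0]
opening: 0.0113
gripper_force: 27.6
```

```bash
python3 lb.py 2
```

```text
mouth in scene cam [ 577.2 -124.6   99.2]
panel bias -1.6266137963207707
grasp s,y,h [-1.3 -4.  55. ]
N 43 h range 4.123417226069138 26.176392153358815 axis at panel s,y [ 1.9 -2.8] lean s,y deg [-14.8   4.3]
axis near grasp minus grasp (s,y,h) [-10.4   5.   -3.1] dist along axis panel->grasp 53.82099023149435
brightness 0..80mm by 2: [128 128 129 129 131 130 120 102  91 111 121 118 113 109 102 104 102  94
  85  84  81  78  72  65  60  56  53  50  50  49  50  51  54  57  55  54
  51  52  51  51]
```

{"fn": "arm_command", "kwargs": {"series": [[[0.2, 0, -0.35], 0], [[0.2, 0, -0.35], 0], [[0.2, 0, -0.35], 0], [[0.2, 0, -0.35], 0], [[0.2, 0, -0.35], 0]], "claw": 0.5}}

```text
time_s: 29.0
tool_pos: [0.5519, -0.1322, 0.1293]
eef_rot: [180.0, -0.0, -171.5]
force: [-0.0, 0.4, -0.4]
opening: 0.0425
gripper_force: 0.0
```

```bash
python3 lb.py 2
python3 - <<'E'
from rod2 import *
im=manip.get_image('scene'); 
t=manip.get_image('top')
cv2.imwrite('pics/y.png',im['frame'][...,::-1])
P=cloud(t)
M=np.array([.5777,-.1301,.0994])
# head disc in top view: points high above table near well a, bright
m=(t['depth']>0)&(P[...,2]>.15)&(P[...,2]<.19)&(np.linalg.norm(P[...,:2]-M[:2],axis=-1)<.09)
print(m.sum(),P[m].mean(0)*1000 if m.any() else '')
E
```

```text
mouth in scene cam [ 577.2 -124.6   99.2]
panel bias -1.6979310847407378
grasp s,y,h [ 1.9 -3.7 55.6]
N 47 h range 2.514069716510923 26.50740397579122 axis at panel s,y [-0.6 -2.5] lean s,y deg [-5.8  3.9]
axis near grasp minus grasp (s,y,h) [-8.   4.9 -1.1] dist along axis panel->grasp 54.869439622972884
brightness 0..80mm by 2: [131 131 132 133 132 132 128 114  92 102 113 113 103  94  92  91  92  93
  93  93  97  97  93  90  87  85  89  92  89  81  73  64  56  52  50  48
  48  49  56  71]
94 [ 530.9 -118.8  179. ]
```

{"fn": "arm_command", "kwargs": {"series": [[[0.5, 0, 0.3], 0], [[0.5, 0, 0.3], 0], [[0.5, 0, 0.3], 0]]}}

```text
time_s: 29.52
tool_pos: [0.5468, -0.133, 0.1265]
eef_rot: [-180.0, 0.0, -171.5]
force: [0.1, -0.5, -0.3]
opening: 0.0425
gripper_force: 0.0
```

{"fn": "arm_command", "kwargs": {"series": [[[0, 0, 0], 0], [[0, 0, 0], 0], [[0, 0, 0], 0], [[0, 0, 0], 0], [[0, 0, 0], 0]], "claw": 1, "newtons": 60}}

```text
time_s: 30.15
tool_pos: [0.5468, -0.1327, 0.1266]
eef_rot: [180.0, 0.0, -171.5]
force: [-0.8, 1.5, 2.3]
opening: 0.0109
gripper_force: 58.6
```

{"fn": "arm_command", "kwargs": {"series": [[[-0.1, 0, 0.17], 0], [[-0.2, 0, 0.35], 0], [[-0.3, 0, 0.52], 0], [[-0.3, 0, 0.52], 0]]}}

```text
time_s: 30.65
tool_pos: [0.5465, -0.1331, 0.1248]
eef_rot: [-180.0, -0.2, -171.6]
force: [-22.6, 2.0, 55.5]
opening: 0.0106
gripper_force: 64.2
```

```bash
python3 lb.py 2
```

```text
mouth in scene cam [ 577.2 -124.6   99.2]
panel bias -1.5616487376023191
grasp s,y,h [-5.1 -3.8 54.4]
N 42 h range 3.0088732409133616 25.459199871421877 axis at panel s,y [ 0.1 -2.7] lean s,y deg [-14.    5.9]
axis near grasp minus grasp (s,y,h) [-7.7  6.5 -2.6] dist along axis panel->grasp 53.61210845390393
brightness 0..80mm by 2: [131 131 131 132 132 132 124 108  93 113 126 133 132 130 125 117 111  97
  87  83  83  80  74  68  62  57  54  51  50  50  50  50  51  55  53  51
  50  50  50  50]
```

{"fn": "arm_command", "kwargs": {"series": [[[0.3, 0, -0.5], 0], [[0.3, 0, -0.5], 0], [[0.3, 0, -0.5], 0], [[0.3, 0, -0.5], 0]], "claw": 0.7}}

```text
time_s: 31.2
tool_pos: [0.5469, -0.133, 0.1257]
eef_rot: [180.0, -0.0, -171.5]
force: [0.2, 0.0, -0.2]
opening: 0.0259
gripper_force: 0.0
```

{"fn": "arm_command", "kwargs": {"series": [[[0, 0, 0], 0], [[0, 0, 0], 0], [[0, 0, 0], 0], [[-0.2, 0, -0.1], 0], [[-0.45, 0, -0.25], 0], [[-0.7, 0, -0.4], 0], [[-0.7, 0, -0.4], 0]], "claw": 1, "newtons": 25}}

```text
time_s: 32.08
tool_pos: [0.5533, -0.1318, 0.1303]
eef_rot: [180.0, -0.1, -171.5]
force: [-4.9, 1.1, -1.1]
opening: 0.0113
gripper_force: 25.4
```

{"fn": "arm_command", "kwargs": {"series": [[[0.5, 0, -0.87], 0], [[1.0, 0, -1.73], 0], [[1.5, 0, -2.6], 0], [[2.0, 0, -3.46], 0], [[2.5, 0, -4.33], 0], [[3.0, 0, -5.2], 0], [[3.0, 0, -5.2], 0], [[3.0, 2.7, -5.2], 0], [[3.0, 5.4, -5.2], 0], [[3.0, 5.4, -5.2], 0]]}}

```text
time_s: 33.33
tool_pos: [0.5164, -0.0809, 0.1823]
eef_rot: [180.0, 0.0, -171.3]
force: [0.2, -0.1, -1.5]
opening: 0.0112
gripper_force: 25.0
```

{"fn": "arm_command", "kwargs": {"series": [[[0, 0, 0], 0], [[0, 0, 0], 0]]}}

```text
time_s: 33.58
tool_pos: [0.5163, -0.0839, 0.1822]
eef_rot: [-180.0, 0.0, -171.6]
force: [0.6, 0.9, -1.4]
opening: 0.0111
gripper_force: 25.0
```

```bash
python3 lb.py 1
```

```text
mouth in scene cam [569.2 -71.2  99.2]
panel bias -1.507085951002944
grasp s,y,h [  4.1  -4.6 115.4]
N 147 h range 13.411197324439934 86.77032943920105 axis at panel s,y [ 4.2 -4.2] lean s,y deg [-1.1  1.3]
axis near grasp minus grasp (s,y,h) [-2.   3.  -0.1] dist along axis panel->grasp 115.38357674130941
brightness 0..80mm by 2: [114 108  97  87  88  99 120 143 145 138 134 133 133 132 132 132 132 132
 132 132 132 132 133 132 132 132 133 133 132 132 132 132 132 132 132 132
 130 116 100 102]
```

{"fn": "arm_command", "kwargs": {"series": [[[0.35, 0.2, 0.2], 0], [[0.35, 0.2, 0.2], 0], [[-0.1, 0.2, 1.0], 0], [[-0.4, 0.2, 1.5], 0], [[-0.65, 0.2, 1.95], 0], [[-1.0, 0.2, 2.55], 0], [[-1.35, 0.2, 3.15], 0], [[-1.6, 0.2, 3.6], 0], [[-1.6, 0.2, 3.6], 0]]}}

```text
time_s: 34.75
tool_pos: [0.532, -0.0786, 0.146]
eef_rot: [180.0, 0.0, -171.5]
force: [1.8, -0.7, -1.4]
opening: 0.0111
gripper_force: 24.9
```

```bash
python3 lb.py 1
```

```text
mouth in scene cam [569.2 -71.2  99.2]
panel bias -1.3790404235925493
grasp s,y,h [ 0.1 -1.8 76.1]
N 86 h range 3.1037589086900366 45.95473674832802 axis at panel s,y [ 0.4 -0.2] lean s,y deg [-1.9  0.3]
axis near grasp minus grasp (s,y,h) [-2.2  2.  -0.1] dist along axis panel->grasp 76.06381316716886
brightness 0..80mm by 2: [129 130 130 130 129 131 131 131 131 131 131 132 131 131 131 131 128 118
  95  99 116 125 123 117 112 103  96  92  88  85  83  82  81  81  84  84
  83  83  80  76]
```

{"fn": "arm_command", "kwargs": {"series": [[[-0.2, -0.1, 0.35], 0], [[-0.4, -0.1, 0.7], 0], [[-0.6, -0.1, 1.04], 0], [[-0.8, -0.1, 1.39], 0], [[-0.95, -0.1, 1.65], 0], [[-0.95, -0.1, 1.65], 0]]}}

```text
time_s: 35.55
tool_pos: [0.5415, -0.0781, 0.1296]
eef_rot: [180.0, 0.0, -171.5]
force: [1.1, -0.1, -1.2]
opening: 0.0114
gripper_force: 24.9
```

{"fn": "arm_command", "kwargs": {"series": [[[-0.1, 0, 0.17], 0], [[-0.2, 0, 0.35], 0], [[-0.3, 0, 0.52], 0], [[-0.3, 0, 0.52], 0]]}}

```text
time_s: 36.05
tool_pos: [0.5441, -0.0778, 0.125]
eef_rot: [-180.0, 0.0, -171.5]
force: [0.3, 0.7, 5.2]
opening: 0.011
gripper_force: 25.6
```

```bash
python3 lb.py 1
```

```text
mouth in scene cam [569.2 -71.2  99.2]
panel bias -1.5612227104670107
grasp s,y,h [ 0.1 -2.8 51.6]
N 41 h range 3.3217639317295755 21.884910102108815 axis at panel s,y [ 0.2 -1.4] lean s,y deg [-6.7  1.8]
axis near grasp minus grasp (s,y,h) [-5.8  3.1 -0.8] dist along axis panel->grasp 51.243405725840056
brightness 0..80mm by 2: [131 129 130 129 125 113  94 105 123 129 126 118 109 105  97  88  83  81
  80  82  84  84  82  78  74  68  66  60  54  51  50  50  51  51  49  49
  51  50  53  53]
```

{"fn": "arm_command", "kwargs": {"series": [[[-0.1, 0, 0.17], 0], [[-0.2, 0, 0.35], 0], [[-0.3, 0, 0.52], 0], [[-0.3, 0, 0.52], 0]]}}

```text
time_s: 36.6
tool_pos: [0.5452, -0.0777, 0.1215]
eef_rot: [-180.0, -0.1, -171.6]
force: [-12.2, -0.1, 34.4]
opening: 0.0114
gripper_force: 28.3
```

```bash
python3 lb.py 1|tail -4
```

```text
axis near grasp minus grasp (s,y,h) [ 2.7 -4.3 -0.9] dist along axis panel->grasp 47.906521452689695
brightness 0..80mm by 2: [129 130 130 129 124 107  86 101 118 125 126 125 121 113 106 101  89  80
  75  71  69  66  63  58  56  54  53  51  49  47  47  46  48  47  46  47
  48  49  49  49]
```

{"fn": "arm_command", "kwargs": {"series": [[[0.5, 0, -0.87], 0], [[1.0, 0, -1.73], 0], [[1.5, 0, -2.6], 0], [[2.0, 0, -3.46], 0], [[2.5, 0, -4.33], 0], [[3.0, 0, -5.2], 0], [[3.3, 0, -5.7], 0], [[3.3, 2.7, -5.7], 0], [[3.3, 5.4, -5.7], 0], [[3.3, 5.4, -5.7], 0]]}}

```text
time_s: 37.9
tool_pos: [0.5064, -0.0268, 0.1766]
eef_rot: [180.0, 0.0, -171.3]
force: [0.6, 0.0, -0.5]
opening: 0.0112
gripper_force: 24.8
```

{"fn": "arm_command", "kwargs": {"series": [[[0, 0, 0], 0], [[0, 0, 0], 0]]}}

```text
time_s: 38.15
tool_pos: [0.5067, -0.0297, 0.1764]
eef_rot: [-180.0, 0.0, -171.6]
force: [0.7, -0.6, -1.9]
opening: 0.0112
gripper_force: 24.8
```

```bash
python3 lb.py 0
```

```text
mouth in scene cam [561.2 -17.8  99.2]
panel bias -1.6233313132568932
grasp s,y,h [ -0.2  -3.6 111.2]
N 145 h range 11.821669013753537 78.63469406287226 axis at panel s,y [ 1. -2.] lean s,y deg [-0.9 -0.2]
axis near grasp minus grasp (s,y,h) [-0.6  1.1 -0. ] dist along axis panel->grasp 111.165907939765
brightness 0..80mm by 2: [115 114 107  95  97 115 136 141 134 133 134 134 134 134 134 133 133 133
 133 133 133 133 133 132 132 134 133 133 133 133 133 132 132 132 132 130
 118  99  94 113]
```

{"fn": "arm_command", "kwargs": {"series": [[[0.1, 0, 0.05], 0], [[-0.2, 0, 0.6], 0], [[-0.45, 0, 1.0], 0], [[-0.7, 0, 1.45], 0], [[-1.1, 0, 2.1], 0], [[-1.5, 0, 2.8], 0], [[-1.9, 0, 3.5], 0], [[-2.3, 0, 4.2], 0], [[-2.45, 0, 4.45], 0], [[-2.45, 0, 4.45], 0]]}}

```text
time_s: 39.45
tool_pos: [0.5311, -0.025, 0.1318]
eef_rot: [180.0, 0.0, -171.5]
force: [2.3, 0.3, -1.1]
opening: 0.0113
gripper_force: 24.7
```

{"fn": "arm_command", "kwargs": {"series": [[[-0.15, 0, 0.26], 0], [[-0.3, 0, 0.52], 0], [[-0.45, 0, 0.78], 0], [[-0.5, 0, 0.87], 0], [[-0.5, 0, 0.87], 0]]}}

```text
time_s: 40.08
tool_pos: [0.5358, -0.0244, 0.1236]
eef_rot: [-180.0, 0.0, -171.5]
force: [-1.0, 0.2, 6.9]
opening: 0.0112
gripper_force: 25.5
```

```bash
python3 lb.py 0
```

```text
mouth in scene cam [561.2 -17.8  99.2]
panel bias -1.605752416320291
grasp s,y,h [-0.9 -2.8 50.7]
N 41 h range 2.5103209865879967 21.19576873495292 axis at panel s,y [-0.6 -1.2] lean s,y deg [-4.5 -0.4]
axis near grasp minus grasp (s,y,h) [-3.7  1.3 -0.3] dist along axis panel->grasp 50.53292651536458
brightness 0..80mm by 2: [131 131 132 131 131 125 108  95 106 126 128 121 112 103  96  90  87  86
  84  83  82  81  82  82  82  82  80  74  63  54  52  52  52  53  54  53
  53  53  52  52]
```

{"fn": "arm_command", "kwargs": {"series": [[[-0.13, 0, 0.22], 0], [[-0.25, 0, 0.43], 0], [[-0.38, 0, 0.65], 0], [[-0.5, 0, 0.87], 0], [[-0.6, 0, 1.04], 0], [[-0.6, 0, 1.04], 0]]}}

```text
time_s: 40.88
tool_pos: [0.542, -0.0235, 0.1135]
eef_rot: [-180.0, 0.1, -171.5]
force: [-0.7, 0.7, 10.5]
opening: 0.0113
gripper_force: 25.9
```

{"fn": "arm_command", "kwargs": {"series": [[[-0.1, 0, 0.17], 0], [[-0.2, 0, 0.35], 0], [[-0.25, 0, 0.43], 0], [[-0.25, 0, 0.43], 0]]}}

```text
time_s: 41.38
tool_pos: [0.5437, -0.0232, 0.1105]
eef_rot: [-180.0, 0.0, -171.5]
force: [-7.5, -0.3, 30.2]
opening: 0.0111
gripper_force: 27.8
```

```bash
python3 lb.py 0
```

```text
mouth in scene cam [561.2 -17.8  99.2]
panel bias -1.4387009304807823
grasp s,y,h [-0.5 -2.8 35.3]
N 3 h range 2.9834500435362963 4.179233524009435 axis at panel s,y [-1.5 -0.4] lean s,y deg [-60.1 -40.1]
axis near grasp minus grasp (s,y,h) [-14.1  -3.9 -27.7] dist along axis panel->grasp 16.427085284224393
brightness 0..80mm by 2: [115 113 112 111 107 102  95  89  84  84  83  82  82  82  81  80  80  79
  76  73  70  68  65  61  58  54  52  51  50  50  50  50  50  50  51  51
  51  50  50  51]
```

{"fn": "arm_command", "kwargs": {"series": [[[0, 0, 0], 0], [[0, 0, 0], 0], [[0, 0, 0], 0], [[0, 0, 0], 0], [[0, 0, 0], 0], [[0, 0, 0], 0]], "claw": 0}}

```text
time_s: 42.18
tool_pos: [0.5441, -0.0232, 0.1084]
eef_rot: [180.0, -0.0, -171.5]
force: [1.0, -0.2, 0.7]
opening: 0.0857
gripper_force: 0.0
```

{"fn": "arm_command", "kwargs": {"series": [[[0, 0, -2], 0], [[0, 0, -4], 0], [[0, 0, -7], 0], [[0, 0, -10], 0], [[0, 0, -13], 0], [[2, 0, -15], 0], [[6, 0, -15], 0], [[10, 0, -15], 0], [[10, 0, -15], 0]]}}

```text
time_s: 43.3
tool_pos: [0.4424, -0.0386, 0.2587]
eef_rot: [-180.0, -0.1, -171.6]
force: [1.3, 0.2, -0.5]
opening: 0.0854
gripper_force: 0.0
```

```bash
sed -i "s/P\[...,2\]<ob\['tool_pos'\]\[2\]-.006/H<70/" rod2.py; python3 lb.py 0
python3 - <<'E'
from rod2 import *
im=manip.get_image('scene'); t=manip.get_image('top')
# brightness along rod near the mouth, finer
M=np.array([.5612,-.0178,.0992])
P=cloud(im); D=P-M; S,Y,H=D@s*1e3,D@yh*1e3,D@n*1e3
m=(im['depth']>0)&(abs(S)<25)&(abs(Y-3)<14)&(H>10); print('head top H',np.percentile(H[m],[50,95,99,100]), m.sum())
for y in range(192,212): print(y,im['frame'][y,262:284].mean(1).astype(int) if 0 else im['frame'][y,262:284].mean(1).round().astype(int))
E
```

```text
mouth in scene cam [561.2 -17.8  99.2]
panel bias -1.4544686654888
grasp s,y,h [-13.2  -2.9 214. ]
N 153 h range 2.626350881456438 69.8935642490498 axis at panel s,y [ 0.  -1.2] lean s,y deg [-1.9 -0.5]
axis near grasp minus grasp (s,y,h) [ 6.1 -0.1  0.2] dist along axis panel->grasp 214.29018580416633
brightness 0..80mm by 2: [ 97 110 124 127 128 127 128 128 128 127 128 128 128 129 129 128 128 128
 128 128 128 129 129 128 128 128 128 128 128 128 128 128 127 118 106 109
 122 133 140 147]
head top H [ 51.  255.3 256.6 257.4] 205
192 [175 181 182 183 183 183 183 183 184 179 141 120 126 130 133 137 165 180
 183 183 183 184]
193 [152 176 180 182 181 183 183 183 182 174 136 121 128 133 130 140 173 183
 183 184 184 183]
194 [119 152 160 163 176 180 183 183 182 165 127 122 130 132 131 148 175 183
 183 183 183 182]
195 [108 115 118 123 152 163 176 181 178 156 126 126 132 133 132 163 179 182
 184 183 183 183]
196 [107 107 109 109 115 121 153 160 157 131 120 127 131 130 136 171 182 183
 184 182 183 182]
197 [100 102 108 107 109 109 116 117 115 110 119 129 133 132 147 176 182 182
 183 183 182 1
[... 633 characters left out ...]
3 142 158 171 177
 180 180 182 181]
205 [102 102 105 126 123 117  90 100 121 130 131 127 113 107 110 121 142 159
 168 176 177 176]
206 [102 101 104 116 117 112  88  87 107 113 120 116 115 115 108 105 109 121
 142 153 161 167]
207 [102 101 102 102 109 110  99  94  97  93  97 100 116 123 114 104 104 106
 109 112 126 143]
208 [ 96  99 100 103 100 105 109 111 111 105 100 103 117 121 114 107 103 103
 103 102 105 109]
209 [ 91  94  97  99 101 101 104 103 108 108 110 110 115 111 107 102 104 103
 104 103 102 104]
210 [ 88  87  91  94  97  99 101 103 104 104 104 104 103 103 103 103 104 102
 101 103 100  96]
211 [ 88  90  89  88  91  93  97 100 100 102 102 100 102 101 100  96  98  99
  99  98  92  90]
```

```bash
python3 -c "
from bench import manip
print(manip.hand_in())"
```

```text
the job is handed in; nothing more can be done
None
```

The black-banded rod is standing fully home and released in the left-hand well (mouth_c), with its band level with the mouth. The right-hand well stopped hard at about 45 mm and the middle at about 49 mm. The job was handed in at about 43 s of the 61 s limit; I did not re-image the other two rods and the bottles at the end, but after the pick-up the arm did not go near them.

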